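# Find the tube that fits the welding jig, lay it down and load it against the stop

## Task

Of the four square steel tubes standing on the bench, one is right for the welding jig: it goes down between the cheeks of the saddles and fills the space between the two end stops with only a few millimetres to spare. Lower that tube onto its side on the bench beside the jig, without letting it topple, and let go of it; then pick it up again and lay it level, right down in both saddles, slid along so that its end touches the thick stop. Leave the other tubes standing and the other things on the bench where they are.

Things in the scene. Friction and masses are not known exactly. Their poses are not given: they have to be found in the camera images.
- tube_a: square steel tube, 32 x 32 mm outside, 92 mm long, 3 mm wall, both ends open; at first standing on end on the bench. Origin at its centre (half its length from either end, on its axis); z runs along the tube, x and y are square to its flat sides
- tube_b: square steel tube, 32 x 32 mm outside, 110 mm long, 3 mm wall, both ends open; at first standing on end on the bench. Origin at its centre (half its length from either end, on its axis); z runs along the tube, x and y are square to its flat sides
- tube_c: square steel tube, 32 x 32 mm outside, 128 mm long, 3 mm wall, both ends open; at first standing on end on the bench. Origin at its centre (half its length from either end, on its axis); z runs along the tube, x and y are square to its flat sides
- tube_d: square steel tube, 40 x 40 mm outside, 110 mm long, 3 mm wall, both ends open; at first standing on end on the bench. Origin at its centre (half its length from either end, on its axis); z runs along the tube, x and y are square to its flat sides
- jig: fixed welding jig, base 190 (x) x 90 x 8 mm. Origin under its centre, z up; tube lies along x, axis at y = 0, z = 46 mm. Two saddles, 14 mm thick, at x = +-40: bed 30 mm high, cheeks 36 apart to z = 40, flaring to 52 at z = 52; fingers fit between the saddles. End stops 80 mm high, 120 apart: thick one (22 mm) on the -x side, face at x = -60; thin one (6 mm), face at x = +60
- hammer: bystander: hammer, 260 mm long, lying along its x; origin under the middle of its length
- spray_can: bystander: grey can, 52 mm across, 130 mm high, standing; origin under its centre
- square: bystander: red L-shaped welding magnet, legs 75 mm, 16 mm high, lying; origin on the bench in the middle of one leg
Not all that is in view belongs to the job. Leave any green or orange look-alike of the tube_a alone. Leave any green look-alike of the tube_c alone.

How it is judged:
On the way:
1. the 32 mm wide, 110 mm long tube lies on its side on the bench, clear of the jig, and has been let go (angle between tube_b's own z axis and vertical above 1.5 rad and height (world z) of tube_b below 0.021 m and horizontal distance between tube_b and jig above 0.08 m and contact force between the fingers and tube_b below 0.1 N and linear speed of tube_b below 0.02 m/s), for 0.2 s.
At the end, for the whole second after the job is handed in: the 32 x 110 mm tube lies at rest in both saddles (axis 46 mm up, +3/-3 mm; within 4 mm of midway and 3.4 degrees of jig x), its end under 2.5 mm from the thick stop; the other tubes upright, they and the bystanders within 30 mm of their start (x of tube_b in the frame of jig between -0.0075 and -0.0025 m and y of tube_b in the frame of jig between -0.004 and 0.004 m and z of tube_b in the frame of jig between 0.043 and 0.049 m and angle between the z axis of tube_b and the x axis of jig, either way round below 0.06 rad and linear speed of tube_b below 0.02 m/s and angle between each of tube_a, tube_c, tube_d's own z axis and vertical below 0.1 rad and distance of each of tube_a, tube_c, tube_d, hammer, spray_can, square from where it was at the start of the episode below 0.03 m); the robot touches nothing.
It fails at once if the right tube is let topple or drop (not held, still upright or leaning, and falling over faster than 9 rad/s) (angular speed of tube_b above 9 rad/s and angle between tube_b's own z axis and vertical below 1.45 rad and contact force between the fingers and tube_b below 0.1 N).
It fails at once if another tube is tipped, or moved by more than 30 mm (angle between any of tube_a, tube_c, tube_d's own z axis and vertical above 0.4 rad or distance of any of tube_a, tube_c, tube_d from where it was at the start of the episode above 0.03 m).
It fails at once if the hammer, the can or the magnet is moved by more than 30 mm (distance of any of hammer, spray_can, square from where it was at the start of the episode above 0.03 m).
It also fails if it takes over 64 s, if anything falls off the work surface, if the arm or the gripper's body presses on something with over 40 N, if the wrist force passes 120 N, or if a joint passes its speed limit or range.

## Robot

A 7-joint arm with a two-finger parallel gripper is mounted at the origin on the work surface. World frame = base frame: x ahead of the robot, y to its left, z up, the work surface at z = 0. Lengths are in m, angles in rad, forces in N, time in s.
With the tool pointing down it reaches from about 0.425 to 1.025 m from the base axis. Payload 3.6 kg.
Tool frame: the origin (TCP) lies at the very end of the fingers, on their centre line; the grasp point (between the pads) lies 19 mm behind it; z points along the fingers, y is the direction in which the jaws open and shut (so a half turn about z gives the same grasp; the last joint's range is limited). The gripper opens to 85 mm and grips with 20 to 120 N. Pads are 22 mm wide; open, the fingers measure 114 mm over their backs; the gripper's body (76 mm by 85 mm) begins 54 mm behind the grasp point. The pads swing forward as they close: fully open they stand 13 mm farther back than shut.
Start: joints at [-1.331, 0.591, 0.048, 1.609, -0.033, 0.943, -0.034], TCP at [0.237, 0.685, 0.231] pointing down, gripper open.
Joint ranges: [-2.69, 2.69], [-0.47, 2.24], [-1.27, 1.36], [0.19, 2.51], [-1.53, 4.68], [0.08, 2.07], [-3.09, 3.09]. Speed limits (rad/s): [2.57, 2.57, 3.14, 3.14, 3.14, 3.14, 3.14].

## Interface

Orientations are given as [roll, pitch, yaw] about the fixed x, y, z axes, in that order (R = Rz(yaw) Ry(pitch) Rx(roll)).
In Python, from workcell import * gives the robot as it stands. Calls block until the motion is done:
- move_pose(position, orientation): joint-space move of the TCP to a pose.
- servo_line(position, orientation=None, v=0.15, stop_force=None): straight line of the TCP; orientation=None keeps the orientation; v is the mean speed in m/s. With stop_force (N) it stops when the force on the tool has changed by that much, and returns True; else False.
- move_joints(angles): joint-space move.
- set_gripper(opening): finger opening in m; the grip force is fixed at half the most; returns when the fingers have stopped.
- sleep(seconds).
- inverse_kinematics(position, orientation): joint angles nearest the present ones, or None.
- camera(name): name is "side" or "top" or "wrist"; returns (picture, depth): 480x640x3 uint8, blue, green, red; 480x640 float32, m along the optical axis (not along the pixel's ray), 0 where there is no reading.
- camera_model(name): a dict with "fovy" (degrees; the focal length in pixels is half the picture's height over the tangent of half this angle, whatever the lens; pixels are square), "cx", "cy" (the principal point, pixels), "camera_from_world" (4x4, takes a point from world to camera coordinates); the wrist camera has in their place "T_tool_cam" (4x4, takes a point from camera to tool coordinates, whose origin is the TCP and whose axes are the flange's). Camera axes: x right, y up, looking along -z (the intrinsics and any distortion apply to the point x, -y, -z); pixel columns grow to the right and rows downward; lengths in m; the calibration is good to about 2 mm. The wrist camera is an equidistant fisheye: a pixel r from the principal point sees the ray r / f radians off the axis. A picture is of the moment at which its call begins: read the wrist's pose just before it. camera_model takes no time and is no camera call.
A pose or a line that the arm cannot do raises MotionError and nothing moves.
- finish_job(): hands the job in, once; it reports no verdict.
Readings, each from a call of its own:
- read_t(): time.
- read_joints(): joint angles.
- read_joint_vel(): joint speeds.
- read_joint_efforts(): joint torques, N m.
- read_eef_pos(): TCP position.
- read_orientation(): TCP orientation.
- read_contact_force(): force on the tool from outside, world axes, zero at the start.
- read_ft_torque(): the same for the moment, N m.
- read_finger_gap(): finger opening in m.
Only numpy, scipy, OpenCV 4.12 (cv2) and the standard library are available. Lean on these libraries where they do the work, as an engineer would, in place of code of your own. Each camera call takes 0.05 s, during which the arm holds its last target.

## Working session

There is one attempt and no reset: what is moved stays moved. The work goes in short steps, each a Python script; the robot and the scene stay as the last script left them, time stands still between calls to the robot, and variables do not carry over. Pictures are saved under pics/ and viewed, and the job is handed in when it is done.

```bash
ls; mkdir -p pics
python3 - <<'E'
from workcell import *
import cv2,numpy as np
for n in("top","side"):
    p,d=camera(n); cv2.imwrite(f"pics/{n}0.png",p); np.save(f"pics/{n}0.npy",d)
    m=camera_model(n); print(n,m)
print(camera_model("wrist"),read_t(),read_orientation())
E
```

```text
pics
top {'fovy': 50.46226388128318, 'cx': 322.7678163783919, 'cy': 242.59168103371388, 'camera_from_world': array([[-0.02646683, -0.99958006,  0.01179912,  0.04157401],
       [ 0.98600725, -0.02416046,  0.16494231, -0.56214984],
       [-0.16458797,  0.01599952,  0.98623264, -1.01263117],
       [ 0.        ,  0.        ,  0.        ,  1.        ]])}
side {'fovy': 44.864171776952794, 'cx': 314.3538099723534, 'cy': 243.17757496176452, 'camera_from_world': array([[ 0.67973923, -0.73332068, -0.01397723, -0.3617513 ],
       [ 0.57943773,  0.52522147,  0.6232129 , -0.37474596],
       [-0.44967377, -0.43172119,  0.78192731, -0.91171175],
       [ 0.        ,  0.        ,  0.        ,  1.        ]])}
{'fovy': 65.70646984690485, 'cx': 320.2371440632559, 'cy': 236.0350199166972, 'T_tool_cam': array([[ 1.16118141e-03,  9.64391921e-01,  2.64474713e-01,
         6.75530964e-02],
       [ 9.99999138e-01, -1.28178848e-03,  2.83452589e-04,
        -1.19953667e-03],
       [ 6.12360027e-04,  2.64474156e-01, -9.64392579e-01,
        -1.41993188e-01],
       [ 0.00000000e+00,  0.00000000e+00,  0.00000000e+00,
         1.00000000e+00]])} 0.1 [-3.13952641e+00  1.39940159e-04  2.80885921e+00]
```

View pics/top0.png

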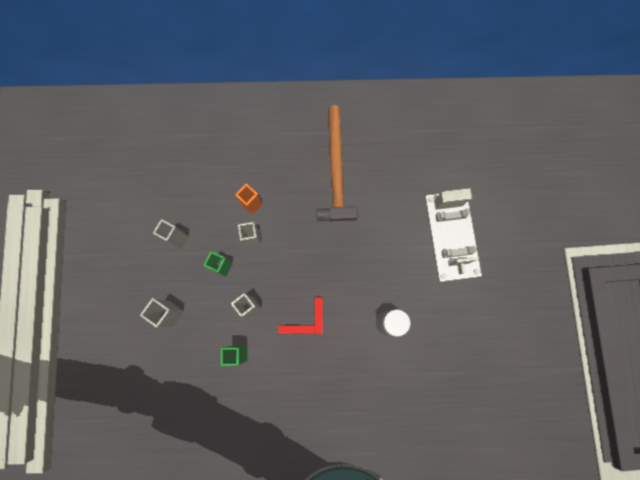

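View pics/side0.png

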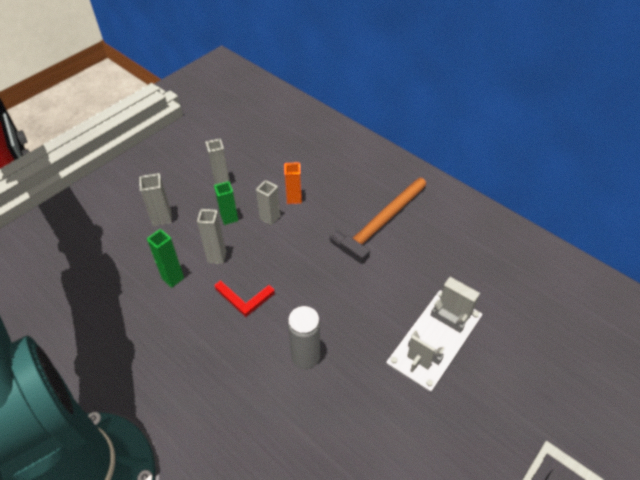

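The top view shows grey tubes at (165,230), (247,231), (155,312) (the large one) and (243,304). The jig is at (453,237), with its thick stop on the upper side at about (456,195). In the side view, the tube at (267,202) looks short, so it is probably tube_a. I'll measure the tube heights next.

```bash
cat > h.py <<'E'
import numpy as np,cv2
from workcell import *
def K(m): return 240/np.tan(np.radians(m["fovy"])/2)
def cloud(name,d):
    m=camera_model(name); f=K(m); v,u=np.mgrid[0:480,0:640]
    P=np.stack([(u-m["cx"])/f*d,-(v-m["cy"])/f*d,-d],-1)
    T=np.linalg.inv(m["camera_from_world"]); W=P@T[:3,:3].T+T[:3,3]; W[d<=0]=np.nan; return W
def ray(name,uv,z):
    m=camera_model(name); f=K(m); T=np.linalg.inv(m["camera_from_world"])
    uv=np.atleast_2d(np.float64(uv)); r=np.stack([(uv[:,0]-m["cx"])/f,-(uv[:,1]-m["cy"])/f,-np.ones(len(uv))],-1)@T[:3,:3].T
    return T[:3,3]+r*((z-T[2,3])/r[:,2])[:,None]
E
python3 - <<'E'
from h import *
np.set_printoptions(precision=4,suppress=True)
for n in("top","side"):
    d=np.load(f"pics/{n}0.npy"); p=cv2.imread(f"pics/{n}0.png"); W=cloud(n,d); np.save(f"pics/{n}W.npy",W)
    print(n,"bench z",np.nanmedian(W[...,2]))
    wins={"top":[(165,230),(247,231),(155,312),(243,304),(247,195),(215,262),(230,357),(397,323)],"side":[(217,160),(268,200),(155,200),(210,237),(293,183),(225,203),(165,257),(304,335)]}[n]
    for c in wins:
        r=26 if n=="top" else 45
        S=W[c[1]-r:c[1]+r,c[0]-18:c[0]+18].reshape(-1,3); z=S[:,2]
        S=S[z>0.03]
        if len(S)==0: print(c,"none");continue
        zt=np.percentile(S[:,2],98); Q=S[S[:,2]>zt-0.008]
        print(c,"ztop",zt,np.sort(S[:,2])[-4:],"ctr",(Q.min(0)+Q.max(0))/2,np.ptp(Q,axis=0),len(Q))
p=cv2.imread("pics/top0.png")
cv2.imwrite("pics/topz.png",cv2.resize(p[170:300,400:510],None,fx=5,fy=4.6,interpolation=cv2.INTER_CUBIC))
cv2.imwrite("pics/topz2.png",cv2.resize(p[160:380,120:340],None,fx=2.7,fy=2.7,interpolation=cv2.INTER_CUBIC))
E
```

```text
top bench z 0.0014710754212575727
(165, 230) ztop 0.11371258936557184 [0.1146 0.1152 0.1156 0.1156] ctr [0.5854 0.3384 0.1108] [0.0418 0.0416 0.0097] 120
(247, 231) ztop 0.09550744110000373 [0.0958 0.0964 0.0966 0.0969] ctr [0.5834 0.1791 0.0923] [0.0347 0.0342 0.0093] 106
(155, 312) ztop 0.11429934184894319 [0.1152 0.1153 0.1154 0.116 ] ctr [0.4265 0.3523 0.1112] [0.0531 0.053  0.0096] 161
(243, 304) ztop 0.13165634693461326 [0.1324 0.1324 0.1325 0.133 ] ctr [0.4355 0.1824 0.1287] [0.0427 0.0426 0.0086] 117
(247, 195) ztop 0.09602596110800266 [0.0967 0.0975 0.0975 0.0981] ctr [0.658  0.1803 0.0932] [0.0431 0.044  0.0097] 109
(215, 262) ztop 0.09642007205726587 [0.0968 0.0969 0.0972 0.0977] ctr [0.5238 0.2441 0.0931] [0.04   0.0413 0.0093] 109
(230, 357) ztop 0.1321656810289803 [0.1328 0.133  0.1336 0.134 ] ctr [0.3409 0.2061 0.1294] [0.0314 0.0316 0.0091] 105
(397, 323) ztop 0.13497313449817336 [0.136  0.1361 0.1361 0.1362] ctr [ 0.3946 -0.1047  0.1317] [0.0464 0.0474 0.0091] 529
side bench z -0.0004068581893452161
(217, 160) ztop 0.11053773324907562 [0.1116 0.1117 0.1121 0.113 ] ct
[... 191 characters left out ...]
284809912079612 [0.1302 0.1304 0.1305 0.1306] ctr [0.3403 0.2036 0.1255] [0.0339 0.0364 0.0101] 140
(210, 237) ztop 0.12821271887523084 [0.1297 0.1299 0.1301 0.1307] ctr [0.4339 0.1793 0.1256] [0.0438 0.0433 0.0102] 166
(293, 183) ztop 0.09260765901094649 [0.0932 0.0935 0.0946 0.0947] ctr [0.6347 0.1767 0.0897] [0.0886 0.0432 0.0099] 127
(225, 203) ztop 0.12689054598610303 [0.129  0.1294 0.1299 0.1307] ctr [0.4394 0.1749 0.1249] [0.0329 0.0345 0.0117] 99
(165, 257) ztop 0.1287248162396891 [0.1302 0.1304 0.1305 0.1306] ctr [0.3401 0.2036 0.1257] [0.0342 0.0364 0.0098] 173
(304, 335) ztop 0.13183057978236778 [0.1332 0.1333 0.1337 0.1339] ctr [ 0.3926 -0.1076  0.129 ] [0.048  0.0481 0.0099] 617
```

View pics/topz.png

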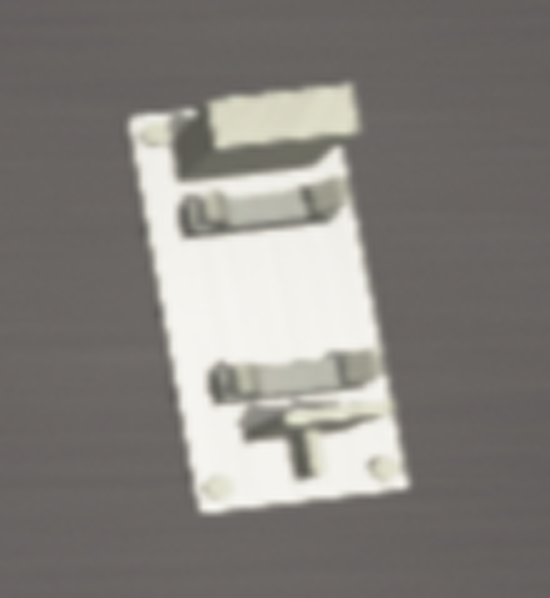

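View pics/topz2.png

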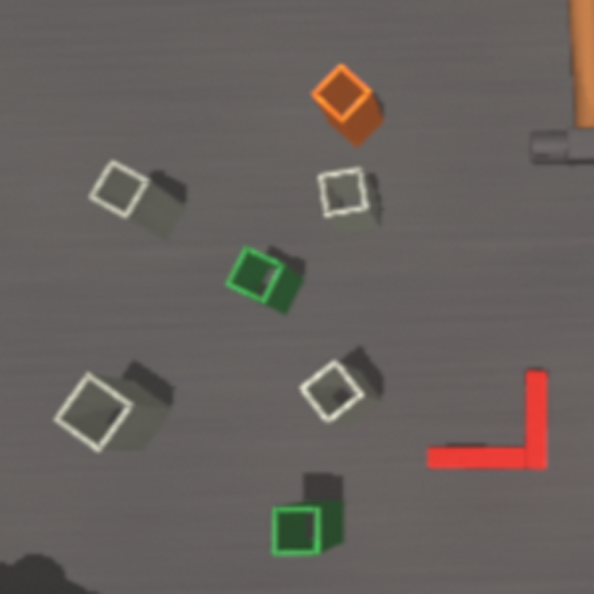

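Run:
```python
from h import *
np.set_printoptions(precision=4,suppress=True)
for n,c in(("top",(165,230)),("side",(217,160))):
    W=np.load(f"pics/{n}W.npy"); r=(26,18) if n=="top" else (30,16)
    S=W[c[1]-r[0]:c[1]+r[0],c[0]-r[1]:c[0]+r[1]].reshape(-1,3)
    zt=.1137 if n=="top" else .1105
    Q=S[np.abs(S[:,2]-zt)<.004]; Q=Q[np.hypot(Q[:,0]-.585,Q[:,1]-.337)<.035]
    print(n,cv2.minAreaRect((Q[:,:2]*1000).astype(np.float32)),len(Q))
    # jig base
    p=cv2.imread(f"pics/{n}0.png"); 
    cc=(453,237) if n=="top" else (437,335)
    m=(p.min(2)>150).astype(np.uint8); box=np.zeros_like(m); box[cc[1]-75:cc[1]+75,cc[0]-60:cc[0]+60]=1
    m=m*box; m=cv2.morphologyEx(m,cv2.MORPH_CLOSE,np.ones((5,5)))
    cs,_=cv2.findContours(m,cv2.RETR_EXTERNAL,cv2.CHAIN_APPROX_NONE); k=max(cs,key=cv2.contourArea)
    print(cv2.boundingRect(k),cv2.contourArea(k))
    X=W[...,0];Y=W[...,1];Z=W[...,2]; b=(box>0)
    zb=0.0095 if n=="top" else .0075
    sel=b&(m>0)&(np.abs(Z-zb)<.006); Q=W[sel][:,:2]*1000
    print("jig base",cv2.minAreaRect(Q.astype(np.float32)),len(Q))
    # tall stop tops
    sel=b&(Z>.074)&(Z<.09)&(X>.4); Q=W[sel]; 
    for lo,hi in((.58,.9),(.4,.58)):
        q=Q[(Q[:,0]>lo)&(Q[:,0]<hi)]
        if len(q): print("stop",q.mean(0),cv2.minAreaRect((q[:,:2]*1000).astype(np.float32)),len(q))
    if n=="top":
        e=ray(n,cv2.approxPolyDP(cv2.convexHull(k),6,True)[:,0],.008); print(e)
```

```text
top ((585.7178344726562, 338.4369201660156), (33.09017562866211, 31.82927703857422), 59.98723220825195) 92
(426, 188, 56, 94) 3610.0
jig base ((579.0404052734375, -255.87631225585938), (191.43467712402344, 94.22608947753906), 5.760547161102295) 2290
stop [ 0.6491 -0.2469  0.0811] ((649.682861328125, -247.90292358398438), (22.805124282836914, 61.42593765258789), 6.048216819763184) 334
stop [ 0.5163 -0.2605  0.0804] ((516.69384765625, -261.24798583984375), (6.061666011810303, 43.41071319580078), 5.945864200592041) 74
[[ 0.6834 -0.2987  0.008 ]
 [ 0.4908 -0.3102  0.008 ]
 [ 0.4801 -0.2236  0.008 ]
 [ 0.6698 -0.2028  0.008 ]]
side ((583.7269897460938, 335.0982666015625), (37.64008712768555, 31.6641845703125), 60.62461471557617) 77
(386, 290, 96, 101) 4222.5
jig base ((598.8387451171875, -254.22496032714844), (234.58935546875, 93.3514175415039), 5.819359302520752) 2888
stop [ 0.6469 -0.2514  0.0791] ((648.6758422851562, -250.6099090576172), (26.640289306640625, 60.150299072265625), 3.9322237968444824) 396
stop [ 0.5142 -0.2645  0.0785] ((515.318603515625, -264.11895751953125), (9.127573013305664, 43.75115966796875), 2.637484312057495) 121
```

```bash
cat >> h.py <<'E'
from scipy.spatial.transform import Rotation as Ro
def rot(psi,al,s=1):
    psi,al=np.radians(psi),np.radians(al)
    z=np.array([np.sin(al)*np.cos(psi),np.sin(al)*np.sin(psi),-np.cos(al)]); y=s*np.array([-np.sin(psi),np.cos(psi),0]); x=np.cross(y,z)
    return np.stack([x,y,z],1)
def eul(R): return list(Ro.from_matrix(R).as_euler("xyz"))
E
python3 - <<'E'
from h import *
np.set_printoptions(precision=2,suppress=True)
B=np.array([.5847,.3368,.08])
for a in(35,45,55,65):
  for psi in(-30,60,150,240):
    for s in(1,-1):
        R=rot(psi,a,s); q=[inverse_kinematics(list(B+R[:,2]*.012+np.array(o)),eul(R)) for o in((0,0,0),(0,0,.15))]
        q.append(inverse_kinematics(list(B-R[:,2]*.1),eul(R)))
        if all(x is not None for x in q): print(a,psi,s,np.array(q[0]))
print("place")
for a in(-55,-45,-35,-25):
  for x in(.5,.55,.65):
   for y in(-.08,-.05):
    out=[]
    for psi in range(-180,180,30):
     for s in(1,-1):
        R=rot(psi,a,s); P=np.array([x,y,.016])
        if all(inverse_kinematics(list(P+R[:,2]*.01+np.array([0,0,h])),eul(R)) is not None for h in(0.005,.15)): out.append(psi*s if 0 else (psi,s))
    print(a,x,y,out)
E
```

```text
35 -30 1 [-1.25  0.86  0.61  2.01  0.55  0.28 -0.33]
35 -30 -1 [-0.65  0.76 -0.27  1.98  1.32  0.82  2.2 ]
35 60 1 [ 0.26  0.99 -1.06  2.13  1.99  0.45  0.41]
35 60 -1 [ 0.26  0.99 -1.06  2.13  1.99  0.45 -2.73]
35 150 1 [-0.97  1.27  1.18  1.61 -1.26  1.8  -1.57]
35 150 -1 [-0.26  0.9  -0.21  1.57 -0.37  1.08  0.86]
35 240 1 [-1.    1.03  0.59  1.46 -0.21  1.32 -0.93]
35 240 -1 [-0.55  0.95 -0.23  1.43  0.36  1.39  1.69]
45 -30 1 [-1.4   0.98  0.76  2.04  0.76  0.26 -0.64]
45 -30 -1 [-0.72  0.81 -0.26  2.01  1.46  0.97  2.02]
45 60 1 [ 0.32  1.06 -1.07  2.19  2.51  0.47  0.01]
45 60 -1 [ 0.22  0.95 -0.88  2.2   2.85  0.4   2.74]
45 150 1 [-0.9   1.34  1.18  1.54 -1.3   1.98 -1.55]
45 150 -1 [-0.2   0.97 -0.26  1.5  -0.41  1.23  0.89]
45 240 1 [-1.01  1.12  0.62  1.35 -0.17  1.5  -0.94]
45 240 -1 [-0.57  1.03 -0.24  1.32  0.39  1.59  1.68]
55 -30 1 [-1.5   1.1   0.83  2.05  0.98  0.29 -0.96]
55 -30 -1 [-0.79  0.87 -0.24  2.02  1.54  1.14  1.88]
55 60 1 [ 0.38  1.16 -1.07  2.24  2.92  0.56 -0.24]
55 60 -1 [ 0.38  1.16 -1.07  2.24  2.92  0.56  2.9 ]
55 150 1 [-0.8   1.3   0.99  1.47 -1
[... 5663 characters left out ...]
1), (-90, -1), (-60, 1), (-60, -1), (-30, 1), (-30, -1), (0, 1), (0, -1), (30, 1), (30, -1), (60, 1), (60, -1), (90, 1), (90, -1), (120, 1), (120, -1), (150, 1), (150, -1)]
-25 0.65 -0.08 [(-180, 1), (-180, -1), (-150, 1), (-150, -1), (-120, 1), (-120, -1), (-90, 1), (-90, -1), (-60, 1), (-60, -1), (-30, 1), (-30, -1), (0, 1), (0, -1), (30, 1), (30, -1), (60, 1), (60, -1), (90, 1), (90, -1), (120, 1), (120, -1), (150, 1), (150, -1)]
-25 0.65 -0.05 [(-180, 1), (-180, -1), (-150, 1), (-150, -1), (-120, 1), (-120, -1), (-90, 1), (-90, -1), (-60, 1), (-60, -1), (-30, 1), (-30, -1), (0, 1), (0, -1), (30, 1), (30, -1), (60, 1), (60, -1), (90, 1), (90, -1), (120, 1), (120, -1), (150, 1), (150, -1)]
```

Run:
```python
from h import *
np.set_printoptions(precision=3,suppress=True)
B=np.array([.5847,.3368,.078]); R=rot(150,55,-1); e=eul(R); G=B+R[:,2]*.010; A=B-R[:,2]*.11
set_gripper(.085)
move_pose(list(A+[0,0,.2]),e); print(read_t(),read_joints())
servo_line(list(A),e,v=.25)
p,d=camera("wrist"); cv2.imwrite("pics/w1.png",p); print(read_eef_pos(),read_t(),read_joints())
```

```text
2.475 [-0.174  0.857 -0.138  1.124 -0.57   1.859  0.785]
[0.664 0.292 0.144] 3.475 [-0.173  1.036 -0.129  1.214 -0.524  1.635  0.942]
```

View pics/w1.png

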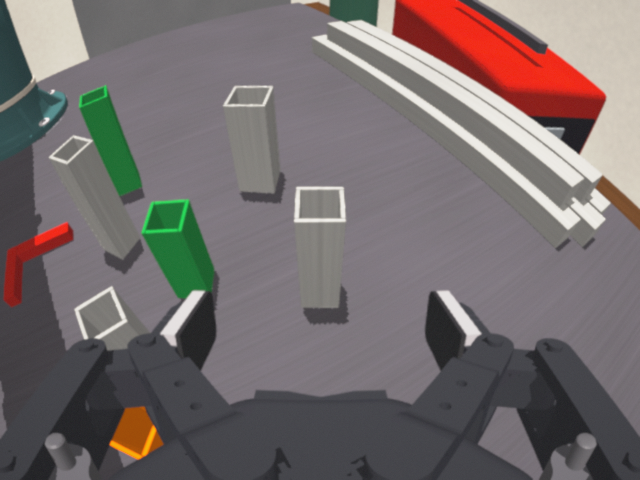

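The wrist view shows the 110 mm tube at (320,245), square-on and centred between the fingers, which are at (200,330) and (450,330). The neighbouring tubes are clear of the fingers, so I'll grasp it.

Run:
```python
from h import *
np.set_printoptions(precision=3,suppress=True)
B=np.array([.5847,.3368,.078]); R=rot(150,55,-1); e=eul(R); G=B+R[:,2]*.010
print(servo_line(list(G),e,v=.1,stop_force=8),read_eef_pos(),G)
set_gripper(0.0); print("gap",read_finger_gap(),read_contact_force(),read_t())
servo_line(list(G+[0,0,.03]),e,v=.08); print(read_contact_force(),read_finger_gap())
p,d=camera("wrist"); cv2.imwrite("pics/w2.png",p); p,d=camera("side"); cv2.imwrite("pics/s2.png",p[80:320,80:400])
print(read_t())
```

```text
False [0.579 0.34  0.073] [0.578 0.341 0.072]
gap 0.0315893313007184 [ 0.815 -0.881  0.937] 5.3583
[ 0.542 -0.305 -3.153] 0.031091911779776545
5.9833
```

View pics/w2.png

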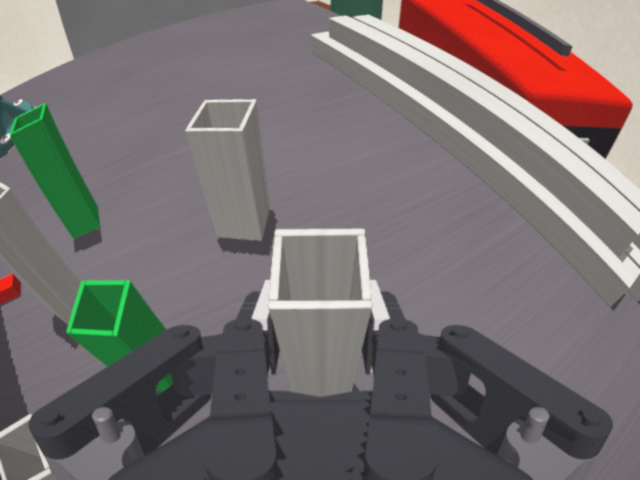

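View pics/s2.png

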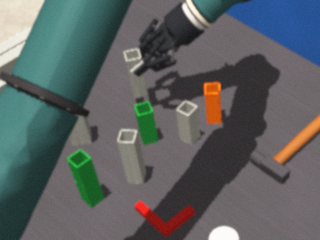

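The gap of 31 mm and the 3.1 N weight mean the tube is held upright. I'll lift it, tilt it 90° and carry it to beside the jig.

Run:
```python
from h import *
np.set_printoptions(precision=3,suppress=True)
B=np.array([.5847,.3368,.078]); R=rot(150,55,-1); e=eul(R); G=B+R[:,2]*.010
servo_line(list(G+[0,0,.2]),e,v=.25)
P=np.array([.60,-.11,.0165]); R2=rot(185.8,-35,-1); e2=eul(R2); T=P+R2[:,2]*.010
move_pose(list(T+[0,0,.15]),e2)
print(read_t(),read_finger_gap(),read_contact_force(),read_joints())
p,d=camera("wrist"); cv2.imwrite("pics/w3.png",p); p,d=camera("side"); cv2.imwrite("pics/s3.png",p); 
p,d=camera("top"); cv2.imwrite("pics/t3.png",p);
```

```text
9.0333 0.03116084481025128 [-0.211  0.446 -2.402] [ 0.945  0.711 -1.058  2.284  2.016  0.475 -0.035]
```

View pics/w3.png

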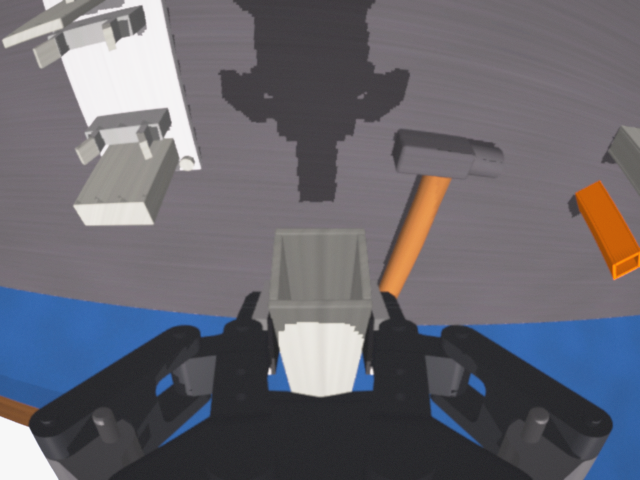

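View pics/s3.png

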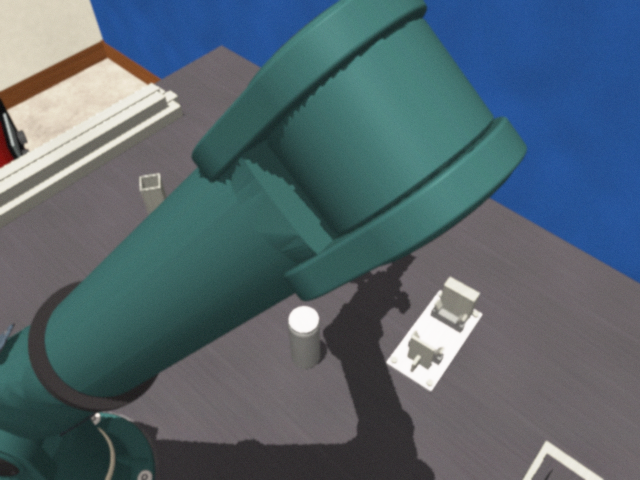

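View pics/t3.png

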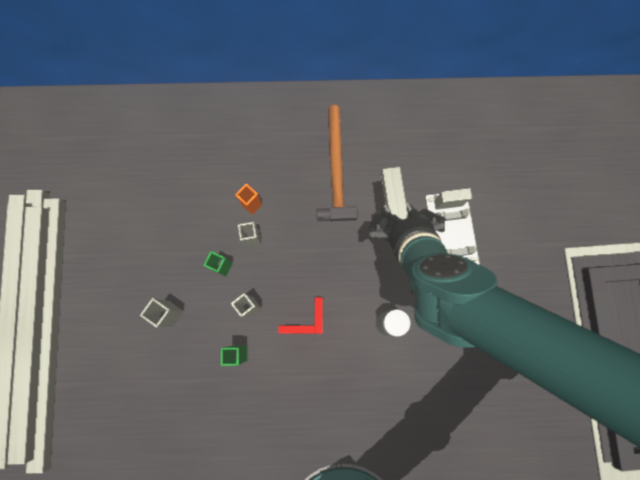

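Run:
```python
from h import *
np.set_printoptions(precision=3,suppress=True)
p,d=camera("top"); W=cloud("top",d)
# arm points within 9cm of can horizontally
dist=np.hypot(W[...,0]-.394,W[...,1]+.106)
for r in(.06,.08,.1,.12,.15):
    s=(dist<r)&(W[...,2]>.145); print(r,s.sum(),W[s][:,2].min() if s.any() else None, np.percentile(W[s][:,2],5) if s.any() else None)
t=np.array([W[v,u] for v,u in((180,393),(200,396),(275,440),(320,430),(310,455))]);print(t)
P=np.array([.60,-.11,.0165]); R2=rot(185.8,-35,-1); 
for dx in(0,.04,.06):
    print(dx,inverse_kinematics(list(P+[dx,0,0]+R2[:,2]*.01),eul(R2)))
```

```text
0.06 5653 0.33037103793104117 0.4158926433419589
0.08 8825 0.3190838255870657 0.4196725000597423
0.1 11932 0.28976593353157587 0.4089759113784943
0.12 14964 0.2782979275534143 0.3737053839606537
0.15 19937 0.23548252221574228 0.34579393054871643
[[ 0.653 -0.103  0.187]
 [ 0.616 -0.107  0.183]
 [ 0.45  -0.112  0.456]
 [ 0.395 -0.104  0.422]
 [ 0.405 -0.122  0.476]]
0 [ 0.898  1.085 -1.014  2.315  2.383  0.778 -0.192]
0.04 [ 0.866  1.083 -1.002  2.232  2.329  0.729 -0.138]
0.06 [ 0.849  1.082 -0.994  2.19   2.301  0.705 -0.11 ]
```

The lower arm would pass only about 2 cm above the can at this spot. Beyond the jig, around (0.77,-0.18), the space is free, so I'll put the tube there, lying along y.

Run:
```python
from h import *
np.set_printoptions(precision=3,suppress=True)
d=np.load("pics/top0.npy");W=np.load("pics/topW.npy")
print("edge x near v=84", W[84,400],W[90,400])
P=np.array([.76,-.2,.0165])
for psi in(90,100,240,255,270,285):
    R2=rot(psi,-35,-1)
    print(psi,[None if (q:=inverse_kinematics(list(P+[0,0,h]+R2[:,2]*.01),eul(R2))) is None else np.array(q) for h in(.15,0)])
```

```text
edge x near v=84 [ 0.935 -0.16   0.001] [ 0.92  -0.16   0.001]
90 [array([ 0.503,  0.964, -0.944,  1.569,  1.327,  1.491, -0.814]), array([ 0.53 ,  1.21 , -1.009,  1.589,  1.554,  1.527, -0.958])]
100 [array([ 0.538,  0.946, -0.97 ,  1.645,  1.404,  1.416, -0.721]), array([ 0.555,  1.194, -1.013,  1.666,  1.636,  1.461, -0.869])]
240 [array([ 0.996,  1.026, -1.077,  1.57 ,  0.376,  0.771,  2.667]), array([-0.17 ,  1.366,  1.177,  1.651,  4.524,  1.657, -2.202])]
255 [array([ 0.496,  0.822, -0.139,  1.475, -0.598,  1.028, -2.645]), array([ 0.602,  1.018, -0.326,  1.49 , -0.459,  0.811, -2.646])]
270 [array([ 0.476,  0.875, -0.139,  1.353, -0.492,  1.206, -2.522]), array([ 0.575,  1.061, -0.326,  1.369, -0.333,  1.002, -2.546])]
285 [array([ 0.445,  0.926, -0.139,  1.236, -0.39 ,  1.369, -2.385]), array([ 0.537,  1.103, -0.327,  1.253, -0.222,  1.178, -2.424])]
```

Run:
```python
from h import *
np.set_printoptions(precision=3,suppress=True)
P=np.array([.76,-.13,.0165]); R2=rot(90,-35,-1); T=P+R2[:,2]*.01
move_pose(list(T+[0,0,.15]),eul(R2))
p,d=camera("top"); W=cloud("top",d); cv2.imwrite("pics/t4.png",p)
for c in((.394,-.106),(.650,-.248),(.516,-.261)):
  dist=np.hypot(W[...,0]-c[0],W[...,1]-c[1])
  for r in(.06,.1):
    s=(dist<r)&(W[...,2]>.145); print(c,r,s.sum(),W[s][:,2].min() if s.any() else None)
print(read_t(),read_joints(),read_finger_gap())
p,d=camera("side"); cv2.imwrite("pics/s4.png",p)
```

```text
(0.394, -0.106) 0.06 3723 0.5271160384590936
(0.394, -0.106) 0.1 17423 0.4962763249345452
(0.65, -0.248) 0.06 0 None
(0.65, -0.248) 0.1 94 0.5692436064400337
(0.516, -0.261) 0.06 538 0.6235121047654331
(0.516, -0.261) 0.1 8300 0.5692436064400337
10.275 [ 0.417  0.969 -0.955  1.569  1.295  1.535 -0.887] 0.030680643863120877
```

View pics/t4.png

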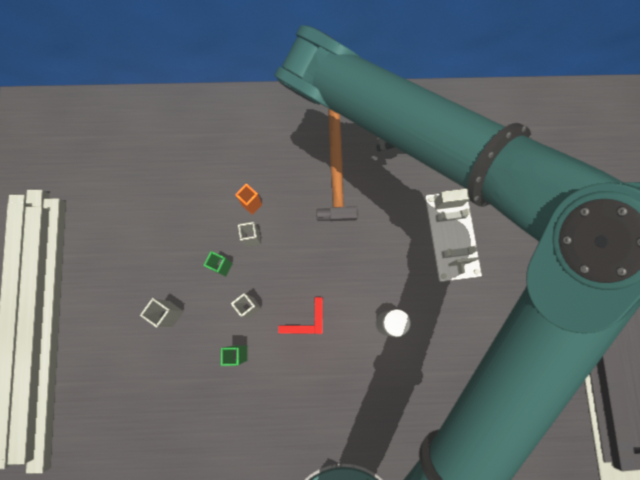

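View pics/s4.png

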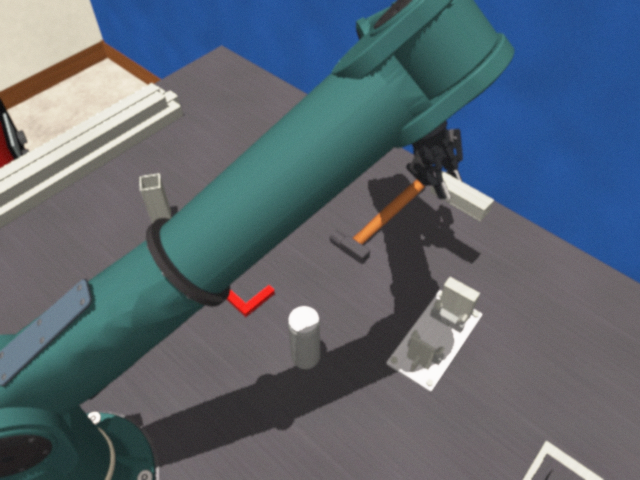

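The tube is horizontal over the free space at side-view pixel (470,195), and the arm is well above the can and the jig. I'll lower it until it touches the bench.

Run:
```python
from h import *
np.set_printoptions(precision=3,suppress=True)
P=np.array([.76,-.13,.0165]); R2=rot(90,-35,-1); T=P+R2[:,2]*.01
servo_line(list(T+[0,0,.03]),v=.12)
print(servo_line(list(T+[0,0,-.002]),v=.03,stop_force=5),read_eef_pos()-T,read_contact_force(),read_t())
set_gripper(.06); print(read_finger_gap(),read_contact_force())
sleep(.3)
servo_line(list(T-R2[:,2]*.08),v=.12)
move_pose([.70,-.14,.30],eul(rot(90,0,-1)))
q=read_eef_pos(),read_orientation()
p,d=camera("wrist"); cv2.imwrite("pics/w5.png",p); np.save("pics/w5.npy",d); print(*q,read_t(),read_joints())
np.savez("pics/w5pose.npz",pos=q[0],ori=q[1])
```

```text
True [-0. -0. -0.] [-1.045  0.686  5.835] 12.4167
0.05996285286148701 [-0.526  0.714  0.229]
[ 0.699 -0.14   0.298] [-3.138  0.     1.571] 14.9583 [ 0.749  0.732 -1.071  1.541  0.66   1.272 -0.414]
```

View pics/w5.png

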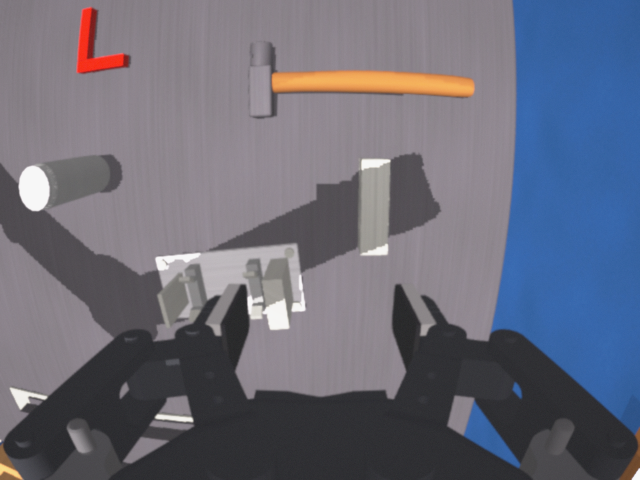

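The tube lies on the bench at (374,206), with its axis along the image's vertical. The jig is visible at (235,290). I'll measure both from this view.

```bash
cat >> h.py <<'E'
def wcloud(d,pos,ori):
    m=camera_model("wrist"); f=K(m); v,u=np.mgrid[0:480,0:640]
    a=(u-m["cx"]); b=(v-m["cy"]); r=np.hypot(a,b)+1e-9; th=r/f; t=np.tan(th)
    P=np.stack([a/r*t*d,-b/r*t*d,-d],-1); T=np.eye(4); T[:3,:3]=Ro.from_euler("xyz",ori).as_matrix(); T[:3,3]=pos
    T=T@m["T_tool_cam"]; W=P@T[:3,:3].T+T[:3,3]; W[d<=0]=np.nan; return W
def rect(Q): return cv2.minAreaRect((Q[:,:2]*1000).astype(np.float32))
E
python3 - <<'E'
from h import *
np.set_printoptions(precision=4,suppress=True)
z=np.load("pics/w5pose.npz"); W=wcloud(np.load("pics/w5.npy"),z["pos"],z["ori"])
s=np.zeros((480,640),bool); s[140:275,345:405]=1
print("bench",np.nanmedian(W[150:260,430:470,2]))
Q=W[s&(W[...,2]>.024)]; print("tube",Q[:,2].mean(),rect(Q),len(Q))
s[:]=0; s[230:345,140:310]=1
for lo,hi in((.6,.7),(.48,.58)):
    Q=W[s&(W[...,2]>.0745)&(W[...,0]>lo)&(W[...,0]<hi)]; 
    if len(Q): print("stop",Q.mean(0),rect(Q),len(Q))
Q=W[s&(W[...,2]>.004)&(W[...,2]<.012)]; print("base",rect(Q),len(Q))
E
```

```text
bench -0.0008435636050347639
tube 0.03123392776263756 ((758.4140014648438, -153.56227111816406), (33.29236602783203, 110.05551147460938), 0.5083083510398865) 2751
stop [ 0.6597 -0.1603  0.2726] ((651.1361083984375, -203.53880310058594), (154.191162109375, 29.45842742919922), 86.78007507324219) 4408
stop [ 0.5164 -0.2632  0.0787] ((515.891357421875, -263.72332763671875), (7.621391773223877, 44.20742416381836), 4.958216190338135) 217
base ((578.2083740234375, -257.1676940917969), (190.2620849609375, 91.21221160888672), 5.575054168701172) 4084
```

Tube centre is (0.758,-0.154), lying along y. The jig centre is (0.578,-0.257) at 5.7°, which agrees with the top view to about 1 mm. Next I'll regrasp the tube from straight above.

Run:
```python
from h import *
np.set_printoptions(precision=3,suppress=True)
C=np.array([.7584,-.1536,0]); e=eul(rot(90.5,0,-1))
move_pose(list(C+[0,0,.10]),e)
print(servo_line(list(C+[0,0,.006]),e,v=.08,stop_force=8),read_eef_pos(),read_joints())
set_gripper(0); print(read_finger_gap(),read_contact_force(),read_t())
servo_line(list(C+[0,0,.05]),e,v=.1)
print("held",read_contact_force(),read_ft_torque(),read_finger_gap())
servo_line(list(C+[0,0,.2]),e,v=.2)
J=np.array([.5783,-.2568,0])
for psi in(5.7,185.7):
    for h in(.15,.05): 
        q=inverse_kinematics(list(J+[0,0,h]),eul(rot(psi,0,-1))); print(psi,h,None if q is None else np.array(q))
print(read_joints(),read_t())
p,d=camera("wrist"); cv2.imwrite("pics/w6.png",p)
```

```text
False [ 0.759 -0.153  0.007] [ 0.618  1.068 -0.857  1.558  0.935  0.966 -0.537]
0.03116744438200113 [ 0.94  -0.112  3.234] 17.4917
held [-0.212 -0.946 -2.323] [-0.013  0.034  0.007] 0.031007821484646945
5.7 0.15 [ 0.808  0.663 -0.683  1.864  0.562  0.816 -1.641]
5.7 0.05 [ 0.737  0.784 -0.579  1.909  0.687  0.656 -1.744]
185.7 0.15 [ 1.092  0.931 -1.251  1.853  0.987  1.15   1.144]
185.7 0.05 [ 1.058  1.068 -1.185  1.896  1.163  1.085  1.035]
[ 0.671  0.879 -0.983  1.479  0.759  1.199 -0.419] 18.9833
```

View pics/w6.png

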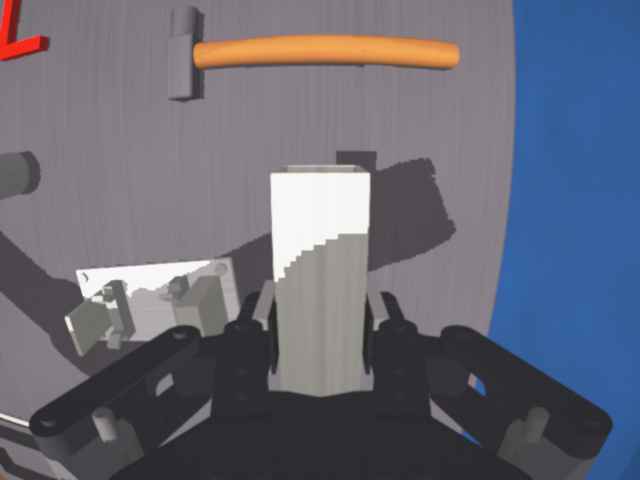

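Run:
```python
from h import *
np.set_printoptions(precision=4,suppress=True)
J=np.array([.5783,-.2568,0]); e=eul(rot(5.7,0,-1))
move_pose(list(J+[0,0,.16]),e)
q=read_eef_pos(),read_orientation()
p,d=camera("wrist"); cv2.imwrite("pics/w7.png",p); W=wcloud(d,*q); np.save("pics/w7W.npy",W)
print(*q,read_t(),read_joints())
p,d=camera("top"); cv2.imwrite("pics/t7.png",p); V=cloud("top",d)
dist=np.hypot(V[...,0]-.394,V[...,1]+.106); s=(dist<.09)&(V[...,2]>.145); print(s.sum(), V[s][:,2].min() if s.any() else None)
```

```text
[ 0.5794 -0.2559  0.16  ] [-3.1406 -0.0014  0.1016] 20.2 [ 0.8141  0.6522 -0.694   1.8567  0.5503  0.8323 -1.6301]
0 None
```

View pics/w7.png

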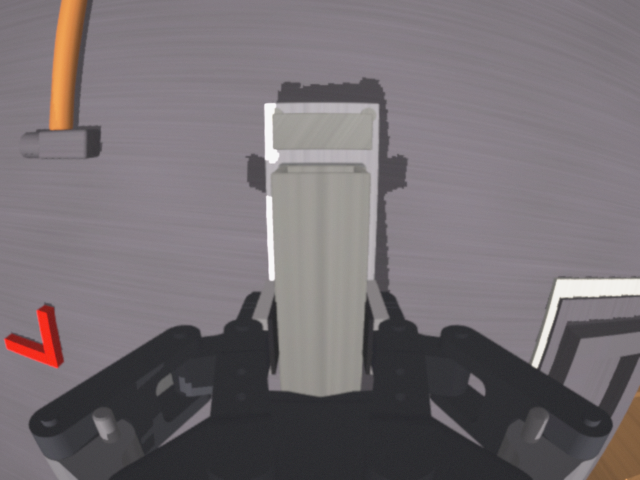

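View pics/t7.png

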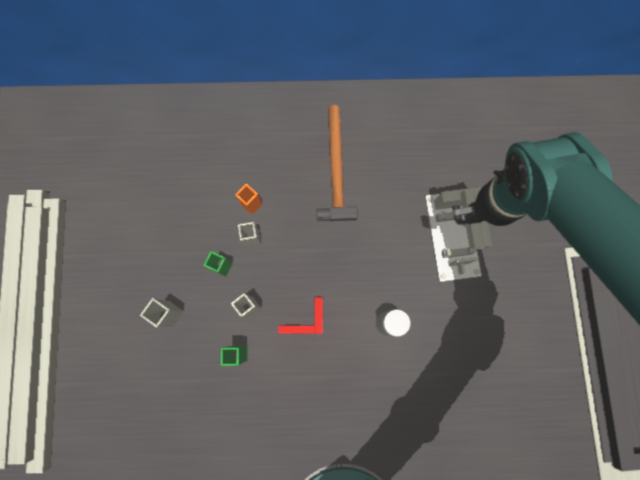

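Over the jig, the tube (u≈321) lines up with the thick stop (323,131). I'll measure the offsets relative to the tube from this view, then insert it.

Run:
```python
from h import *
np.set_printoptions(precision=4,suppress=True)
W=np.load("pics/w7W.npy")
s=np.zeros((480,640),bool); s[95:165,255:395]=1
Q=W[s&(np.abs(W[...,2]-.079)<.006)]; print("thick",Q.mean(0),rect(Q),len(Q))
s[:]=0; s[160:400,262:380]=1
Q=W[s&(W[...,2]>.165)&(W[...,2]<.2)]; print("tube",Q.mean(0),rect(Q),len(Q))
s[:]=0; s[90:300,255:390]=1
Q=W[s&(np.abs(W[...,2]-.008)<.005)]; print("base",rect(Q),len(Q), np.nanmedian(W[50:90,300:350,2]))
print(read_eef_pos(),read_orientation(),read_finger_gap())
```

```text
thick [ 0.6486 -0.2506  0.0794] ((648.6624145507812, -250.7110137939453), (22.1427001953125, 60.030338287353516), 5.84116792678833) 3684
tube [ 0.5956 -0.2553  0.185 ] ((590.3026123046875, -255.98696899414062), (87.89881896972656, 44.45125961303711), 5.78590202331543) 22449
base ((599.3613891601562, -255.65879821777344), (147.0316162109375, 90.5599365234375), 5.949514865875244) 4567 -0.0006700122935729969
[ 0.5798 -0.2556  0.1601] [-3.1406 -0.0018  0.1018] 0.03054304795065823
```

Run:
```python
from h import *
np.set_printoptions(precision=4,suppress=True)
e=eul(rot(5.8,0,-1)); want=np.array([.5785,-.2576])
c=np.array([.5775,-.2585])
servo_line([c[0],c[1],.075],e,v=.12); sleep(.2); a=np.array(read_eef_pos()); print(a)
c=c+(want-a[:2])
print(servo_line([c[0],c[1],.045],e,v=.05,stop_force=12),read_eef_pos(),read_contact_force())
print(servo_line([c[0],c[1],.032],e,v=.02,stop_force=10),read_eef_pos(),read_contact_force(),read_ft_torque(),read_orientation(),read_t())
p,d=camera("wrist"); cv2.imwrite("pics/w8.png",p); p,d=camera("side"); cv2.imwrite("pics/s8.png",cv2.resize(p[230:430,330:530],None,fx=3,fy=3))
print(c)
```

```text
[ 0.5782 -0.2587  0.076 ]
False [ 0.578  -0.2573  0.0449] [ 1.1375  0.2545 -2.7659]
True [ 0.578  -0.2576  0.0369] [-0.5076  0.2433  3.8117] [-0.0877  0.0891 -0.03  ] [ 3.141  -0.      0.1011] 22.5333
[ 0.5778 -0.2574]
```

View pics/w8.png

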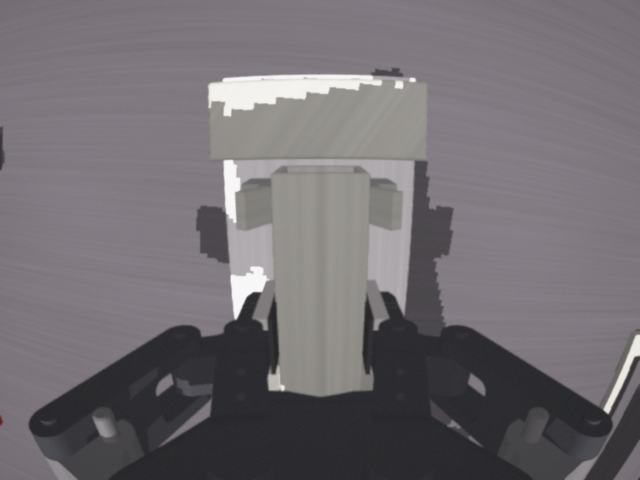

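View pics/s8.png

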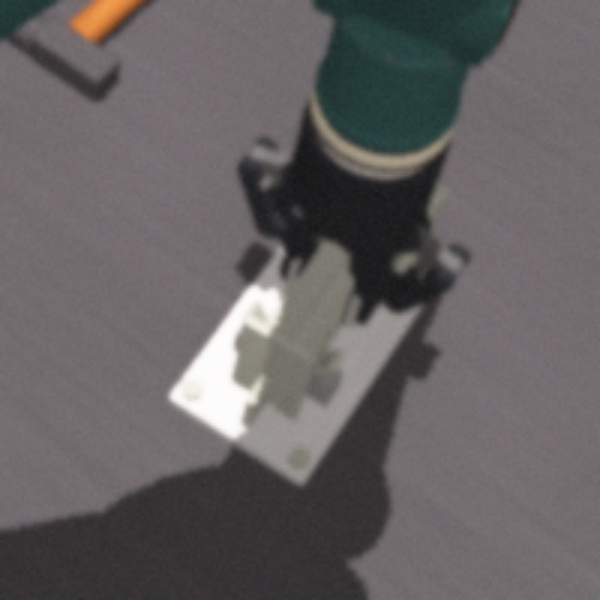

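The tube bottomed at the expected height, with TCP z = 36.9 mm. I'll slide it to the thick stop now.

Run:
```python
from h import *
np.set_printoptions(precision=4,suppress=True)
e=eul(rot(5.8,0,-1)); u=np.array([np.cos(np.radians(5.8)),np.sin(np.radians(5.8)),0])
a=np.array(read_eef_pos()); a0=a.copy(); a[2]=.0368
r=servo_line(list(a+u*.012),e,v=.015,stop_force=12)
b=np.array(read_eef_pos()); print(r,(b-a0)@u,b,read_contact_force(),read_t())
q=read_eef_pos(),read_orientation(); p,d=camera("wrist"); cv2.imwrite("pics/w9.png",p)
```

```text
True -2.812434510639008e-05 [ 0.5779 -0.2576  0.037 ] [-0.96    0.185   4.2679] 23.1
```

View pics/w9.png

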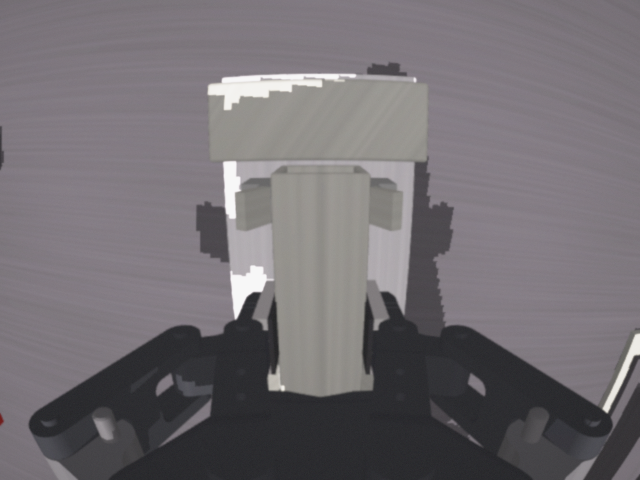

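The slide stopped without moving, most likely from friction with the tube pressed down on the saddles. I'll raise it about 1 mm and slide again, watching the force.

Run:
```python
from h import *
np.set_printoptions(precision=4,suppress=True)
e=eul(rot(5.8,0,-1)); u=np.array([np.cos(np.radians(5.8)),np.sin(np.radians(5.8)),0])
a0=np.array(read_eef_pos()); a=a0.copy(); a[2]+=.0012
servo_line(list(a),e,v=.02); sleep(.2); print(read_eef_pos(),read_contact_force())
for k in range(4):
    r=servo_line(list(a+u*.003*(k+1)),e,v=.015,stop_force=14)
    b=np.array(read_eef_pos()); f=np.array(read_contact_force()); print(r,(b-a0)@u,b,f,f@u,read_t())
    if f@u<-8: break
```

```text
[ 0.5775 -0.2575  0.0378] [ 0.0779  0.8858 -2.0687]
False 0.003303197341816228 [ 0.5812 -0.2571  0.0382] [ 0.588  -0.4892 -2.838 ] 0.5355684626274988 23.975
False 0.00557201297882957 [ 0.5835 -0.257   0.0381] [-1.7484  0.1834 -3.9205] -1.720917171303573 24.325
False 0.005527978405815275 [ 0.5834 -0.257   0.0378] [-6.6329 -0.5352  1.6851] -6.652983432600969 24.675
False 0.005441806654512964 [ 0.5833 -0.2571  0.0374] [-11.5787  -0.1692   4.0355] -11.536487983927076 25.025
```

The tube met the stop after 5.5 mm and holds about 11 N against it. I'll release it, retreat and check.

Run:
```python
from h import *
np.set_printoptions(precision=4,suppress=True)
e=eul(rot(5.8,0,-1))
set_gripper(.046); sleep(.2); b=np.array(read_eef_pos()); print(b,read_contact_force(),read_finger_gap())
servo_line([b[0],b[1],.10],v=.06); servo_line([b[0],b[1],.22],v=.2)
move_pose([.50,-.25,.30],e); sleep(.3)
q=read_eef_pos(),read_orientation(); p,d=camera("wrist"); cv2.imwrite("pics/w10.png",p); W=wcloud(d,*q); np.save("pics/w10W.npy",W); print(*q,read_t())
```

```text
[ 0.5906 -0.2562  0.0384] [-0.2976 -0.6049  0.725 ] 0.04603778678409872
[ 0.5004 -0.2497  0.2989] [-3.1398  0.0008  0.1019] 28.3583
```

View pics/w10.png

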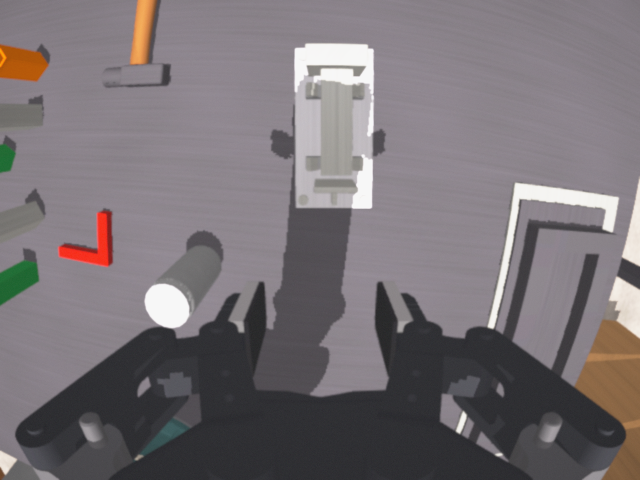

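```bash
cat > chk.py <<'E'
from h import *
np.set_printoptions(precision=4,suppress=True)
def chk(W,th=5.8,J=(.5780,-.2579)):
    c,s=np.cos(np.radians(th)),np.sin(np.radians(th))
    L=np.stack([-(W[...,0]-J[0])*c-(W[...,1]-J[1])*s,(W[...,0]-J[0])*s-(W[...,1]-J[1])*c,W[...,2]],-1)
    m=(abs(L[...,1])<.03)
    for n,a,b,zl,zh in(("thick",-.09,-.05,.073,.09),("thin",.05,.075,.073,.09),("tube",-.07,.07,.057,.068)):
        Q=L[m&(L[...,0]>a)&(L[...,0]<b)&(L[...,2]>zl)&(L[...,2]<zh)]
        if n=="tube": Q=Q[(abs(Q[:,1])<.02)&(Q[:,0]<.057)&(Q[:,0]>-.0615)]
        if len(Q)==0: print(n,"none");continue
        print(n,len(Q),"x",np.percentile(Q[:,0],[1,99]),"y",np.percentile(Q[:,1],[1,50,99]),"z",np.median(Q[:,2]))
        if n=="tube":
            print(" pitch mrad",np.polyfit(Q[:,0],Q[:,2],1)[0]*1e3,"rect",rect(Q))
    # x profile along tube centreline
    Q=L[(abs(L[...,1])<.008)&(L[...,2]>.02)]; o=np.argsort(Q[:,0]); Q=Q[o]
    for x in np.arange(-.07,.071,.004):
        k=Q[abs(Q[:,0]-x)<.002]; print(f"{x:.3f}:{np.median(k[:,2]) if len(k) else np.nan:.3f}",end=" ")
    print()
E
python3 - <<'E'
from chk import *
chk(np.load("pics/w10W.npy"))
from h import *
p,d=camera("top"); cv2.imwrite("pics/t10.png",p); W=cloud("top",d); chk(W,5.85,(.579,-.256))
cv2.imwrite("pics/t10z.png",cv2.resize(p[170:300,400:510],None,fx=5,fy=4.6,interpolation=cv2.INTER_CUBIC))
E
```

```text
thick 1426 x [-0.0821 -0.0595] y [-0.0293 -0.0005  0.0292] z 0.0791402693786819
thin 340 x [0.0599 0.0666] y [-0.0215  0.      0.0208] z 0.07918612425005919
tube 3379 x [-0.0596  0.0485] y [-0.0148  0.0005  0.0164] z 0.06138575795795026
 pitch mrad -0.4909890318462542 rect ((-5.3650970458984375, -0.30481719970703125), (39.76859664916992, 109.9555892944336), 89.73902130126953)
-0.070:0.079 -0.066:0.079 -0.062:0.079 -0.058:0.063 -0.054:0.061 -0.050:0.061 -0.046:0.061 -0.042:0.061 -0.038:0.062 -0.034:0.061 -0.030:0.061 -0.026:0.061 -0.022:0.061 -0.018:0.061 -0.014:0.061 -0.010:0.061 -0.006:0.062 -0.002:0.061 0.002:0.062 0.006:0.061 0.010:0.061 0.014:0.061 0.018:0.061 0.022:0.061 0.026:0.061 0.030:0.061 0.034:0.062 0.038:0.061 0.042:0.061 0.046:0.061 0.050:0.062 0.054:0.397 0.058:0.395 0.062:0.380 0.066:0.382 0.070:0.325 
thick 323 x [-0.0823 -0.0602] y [-0.0294 -0.0009  0.0283] z 0.08127109870856564
thin 72 x [0.0597 0.0655] y [-0.023  -0.0022  0.02  ] z 0.08151375419969076
tube 859 x [-0.0607  0.0489] y [-0.0167 -0.001   0.0154] z 0.06333252983259596
 pitch mrad 0.11054794604312304 rect ((-5.7906036376953125, 0.054912567138671875), (111.17182159423828, 36.53803634643555), 0.7572231292724609)
-0.070:0.082 -0.066:0.081 -0.062:0.076 -0.058:0.063 -0.054:0.063 -0.050:0.063 -0.046:0.063 -0.042:0.063 -0.038:0.064 -0.034:0.064 -0.030:0.063 -0.026:0.064 -0.022:0.064 -0.018:0.064 -0.014:0.064 -0.010:0.064 -0.006:0.062 -0.002:0.063 0.002:0.063 0.006:0.064 0.010:0.063 0.014:0.064 0.018:0.063 0.022:0.063 0.026:0.063 0.030:0.064 0.034:0.063 0.038:0.063 0.042:0.063 0.046:0.627 0.050:0.633 0.054:0.639 0.058:0.641 0.062:0.082 0.066:0.055 0.070:0.036
```

View pics/t10.png

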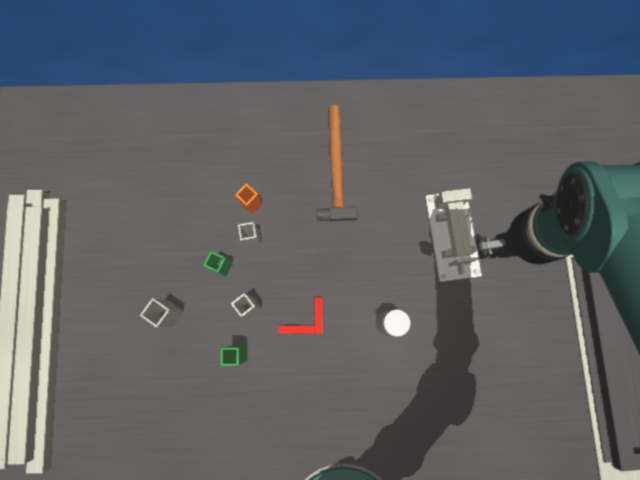

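The tube is against the thick stop in both views. The gap at the thin stop is about 10 to 11 mm and the top face is level at about 62 mm. In the top view all the other objects are at their starting pixels, so I'll hand the job in.

Run:
```python
from h import *
print(read_contact_force(),read_t()); finish_job()
```

```text
[-0.39139922  0.67975522 -0.40074441] 28.4083
the job is handed in; nothing more can be done
```

The 110 mm tube (tube_b) is lying in both saddles with its end against the thick stop, and I handed the job in at about 28 s. The system gives no verdict, so success rests on my own checks below.

**What I did:** I gripped the standing tube with the hand tilted, turned it 90° in the grip and lowered it onto its side about 0.2 m from the jig. I let go, picked it up again from above, lowered it into the saddles, slid it to the thick stop and released it.

**Last checks:**
- **Along the jig:** the tube's end is at −59.6 mm and the stop face measured −59.5 mm in the wrist view. The top view gave −60.7 and −60.2 mm. The tube's centre is therefore at about −5 mm, and a push of about 11 N confirmed contact before release.
- **Height, level and side:** the top face read 61.4 mm (wrist) and 63.3 mm (top), against a nominal 62 mm. Tilt is under 1 mrad, the sideways offset is about 1 mm or less, and the angle to the jig axis is under 1°.
- **Other objects:** in the last top view, the other tubes, the hammer, the can and the magnet sit at their starting pixels.

**What did not go to plan:**
- **First lay-down spot:** I dropped it because the arm would have passed only about 2 cm above the can.
- **First slide:** it stopped at once without moving, so I raised the tube about 1 mm and repeated the slide, which worked.
- **Cameras:** they disagreed by about 2 mm in height, which is within the stated calibration.

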